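# Shut the exposure chamber on the sample jar

## Task

Get the exposure chamber ready: with the fingertips, push the drawer in which the round sample jar stands fully home, without slamming it, then fold the lid on the chamber's roof down until it lies shut. Leave the other drawer, with the square sensor block in it, open as it is. Do not touch or lift the jar or the sensor block, and leave the other things on the bench and on the chamber where they are.

Things in the scene. Friction and masses are not known exactly. Their poses are not given: they have to be found in the camera images.
- chamber: white box-shaped exposure chamber fixed to the bench, 200 deep (x) x 300 wide (y) x 110 high; origin at the centre of its underside on the bench; its own -x side is the front with two drawers side by side, +y is its left, seen from the robot. Its place and its yaw vary.
- drawer_left (a joint): opening of the left (+y) drawer in m: 0 fully home, 0.1 fully out towards the chamber's -x; starts between 0.06 and 0.09; slides with about 1.5 N of friction and stays where it is left.
- drawer_right (a joint): the same for the right (-y) drawer, alike in every way.
- left_face (a point): point on the outer face of the left drawer's front panel, in the middle of its width, 75 above the bench; moves with the drawer. The panel is 134 wide, 8 thick and spans 8 to 96 above the bench; a knob 16 in diameter stands out 14 from it, centred 30 above the bench; the aluminium tray behind has its rim 38 above the bench. Closed, it lies at x -108, y +70 in the chamber's frame.
- right_face (a point): the same point of the right drawer; closed, at x -108, y -70 in the chamber's frame.
- lid (a joint): angle of the lid in rad: 0 shut and flat on the roof, 1.57 upright; starts between 0.85 and 1.35; stiff hinge that stays where it is left, about 1 to 3 N at the push point moves it. Grey flat plate 110 (along the hinge) x 130 x 12 thick, with a black tab 16 long on its free edge. Shut, it reaches from the hinge 130 towards the chamber's -y and its top lies 122 above the bench.
- lid_hinge (a point): middle of the lid's hinge line, on the roof at x +35, y +65, z 110 in the chamber's frame. The hinge line runs along the chamber's x; the free edge points to the chamber's -y when shut and rises as the lid opens.
- lid_push (a point): point on the lid's outer (upper when shut) face, 100 from the hinge line, midway along the hinge; its frame's z is the outward normal of the face, its y points towards the hinge line.
- jar: round brown-glass sample jar with a white cap, 36 in diameter, 50 high, loose, standing in one of the two drawers in the part that is drawn out, its axis 26 to 64 behind the front panel's inner face; origin at the centre of its underside.
- sensor: square aluminium sensor block, 36 x 36 x 34 with a black window on top, loose, standing likewise in the other drawer; origin at the centre of its underside.
- cap: bystander: aluminium ring, 44 in diameter, 14 high, loose on the chamber's roof near its right rear corner; origin at the centre of its underside.
- mouse: bystander: black computer mouse, 100 x 58 x 29, on the bench between robot and chamber, to the right; origin at the centre of its underside.
- driver: bystander: screwdriver, 160 long, lying on the bench between robot and chamber, to the left.
- beaker: bystander: glass beaker, 68 in diameter, 80 high, left of the chamber; origin at the centre of its underside.
- bottle: bystander: white bottle, 60 in diameter, 130 high, right of the chamber; origin at the centre of its underside.
- carton: bystander: small cardboard box, 70 x 110 x 50, right of the chamber; origin at the centre of its underside.
Not all that is in view belongs to the job. What is shaped like the sensor but green or yellow is not meant.

How it is judged:
By the outcome, as a careful person would: the job done as asked, in the order asked, and still so for the second after the job is handed in, with the robot touching nothing.
It also fails if it takes over 45 s, if anything falls off the work surface, if the arm or the gripper's body presses on something with over 40 N, if the wrist force passes 120 N, or if a joint passes its speed limit or range.

## Robot

A 6-joint arm with a two-finger parallel gripper is mounted at the origin on the work surface. World frame = base frame: x ahead of the robot, y to its left, z up, the work surface at z = 0. Lengths are in mm, angles in rad, forces in N, time in s.
With the tool pointing down it reaches from about 350 to 975 mm from the base axis. Payload 7.1 kg.
Tool frame: the origin (TCP) lies between the finger pads; the fingertips stand 19 mm ahead of it and the grasp point (between the pads) is the TCP (ctrl.tcp_to_tips is the distance from the TCP to the fingertips, in mm); z points along the fingers, y is the line along which they close (so a half turn about z gives the same grasp; the last joint's range is limited). The gripper opens to 88 mm and grips with 3 to 60 N. Pads are 20 mm wide; open, the fingers measure 115 mm over their backs; the gripper's body (75 mm by 178 mm) begins 61 mm behind the grasp point.
Start: joints at [-1.124, 0.423, 1.63, -0, 1.089, -0.019], TCP at [280.725, -558.389, 241.675] pointing down, gripper open.
Joint ranges: [-3, 3], [-0.9, 2.11], [0.09, 2.58], [-1.31, 4.45], [0.11, 2.69], [-2.54, 2.54]. Speed limits (rad/s): [2.39, 2.39, 3.01, 3.14, 3.14, 3.14].

## Interface

Orientations are given as a rotation vector (axis times angle).
In Python, from workcell import status, optics, ctrl gives the robot as it stands. The module is installed in compiled form; this text tells all that it offers.
- The arm moves only by the shell command python3 -m inch 'ROWS'. ROWS is JSON, a list that holds one entry, the list of rows, each a list of 7 numbers: the shift along the tool's x, y, z in mm, then the turn, a rotation vector about the tool's x, y, z in rad, then the opening in per cent of the stroke, from 0 (shut) to 100 (fully open). A call has 1 to 20 rows; each row is the pose to reach, as a shift and turn from the pose commanded when the call began, along the tool's axes at that moment; what a row does not reach only later rows make up. A row lasts 1/10 s, in which the tool goes at most 50 mm and 8.59 degrees, less where a joint would pass 70% of its speed; a pose out of reach is approached as far as the arm can. A call with a gripper value outside its range is refused whole. The fingers move at their own pace and stop on an object; the grip force is fixed at half the most. Time passes only in rows, so rows that repeat a pose let the fingers close. It gives the time, the measured TCP pose, the force, the opening and the grip force at its end, in the units of the state.
- status.get_obs(): the state, without advancing time (a new reading comes with each control period).
- optics.get_image(name): name is "scene" or "top"; returns a dict with "frame" (480x640x3 uint8, red, green, blue), "fx", "fy", "cx", "cy" (pixels), "rvec" (rotation vector, rad) and "tvec" (3), from world to camera coordinates, as OpenCV has them. Camera axes: x right, y down, z forward; pixel columns grow to the right and rows downward; lengths in mm; the calibration is good to about 2 mm. A picture is of the moment at which its call begins. There is no depth.
- ctrl.close_job(): hands the job in; it is judged then, once.
The state is a dict: "t": time; "qpos": joint angles; "qvel": joint speeds; "joint_torque": joint torques, N m; "ee_pos": TCP position; "orientation": TCP orientation; "ft_force": force on the tool from outside, world axes, zero at the start; "moment": the same for the moment, N m; "width": finger opening in mm; "grasp_force": force on a finger pad.
Only numpy, scipy, OpenCV 4.12 (cv2) and the standard library are available. Lean on these libraries where they do the work, as an engineer would, in place of code of your own. Each camera call takes 0.05 s, during which the arm holds its last target. There are 200 camera calls.

## Working session

There is one attempt and no reset: what is moved stays moved. The work goes in short steps, Python scripts to look and compute and a shell command to move; the robot and the scene stay as the last step left them, time stands still between calls to the robot, and variables do not carry over. Pictures are saved under pics/ and viewed, at most 10 in all, crops included, and the job is handed in when it is done.

```bash
mkdir -p pics; cat > h.py <<'E'
import numpy as np, cv2
from workcell import status, optics, ctrl
from scipy.spatial.transform import Rotation as R
def cam(n):
    d=optics.get_image(n); d['R']=cv2.Rodrigues(np.array(d['rvec'],float))[0]; d['t']=np.array(d['tvec'],float).ravel(); return d
def ray(d,u,v):
    r=d['R'].T@np.array([(u-d['cx'])/d['fx'],(v-d['cy'])/d['fy'],1]); return -d['R'].T@d['t'], r
def onz(d,u,v,z):
    o,r=ray(d,u,v); return o+r*(z-o[2])/r[2]
def proj(d,p):
    c=d['R']@np.array(p,float)+d['t']; return np.array([d['fx']*c[0]/c[2]+d['cx'],d['fy']*c[1]/c[2]+d['cy']])
def save(d,n): cv2.imwrite('pics/'+n,d['frame'][:,:,::-1])
def tri(d1,p1,d2,p2):
    o1,r1=ray(d1,*p1);o2,r2=ray(d2,*p2)
    s=np.linalg.lstsq(np.c_[r1,-r2],o2-o1,rcond=None)[0]
    a,b=o1+r1*s[0],o2+r2*s[1]; return (a+b)/2,np.linalg.norm(a-b)
E
python3 - <<'E'
from h import *
for n in('scene','top'):
    d=cam(n); save(d,n+'0.png'); print(n,d['fx'],(-d['R'].T@d['t']).round())
o=status.get_obs(); print(o['ee_pos'],o['orientation'],o['width'],ctrl.tcp_to_tips)
E
```

```text
scene 517.0773371944459 [ 947. -411. 1010.]
top 543.7189809346369 [ 380.    5. 1294.]
[ 280.53797203 -557.97392771  240.97074405] [-3.05543274e+00 -7.24894410e-01  5.13795461e-04] 87.82839763639531 19.0
```

View pics/scene0.png

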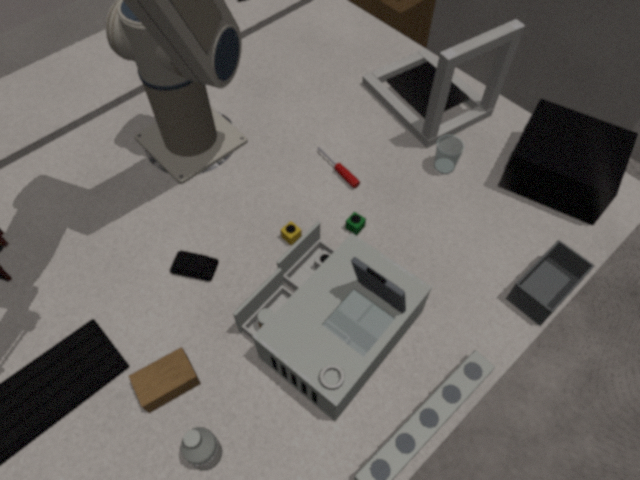

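View pics/top0.png

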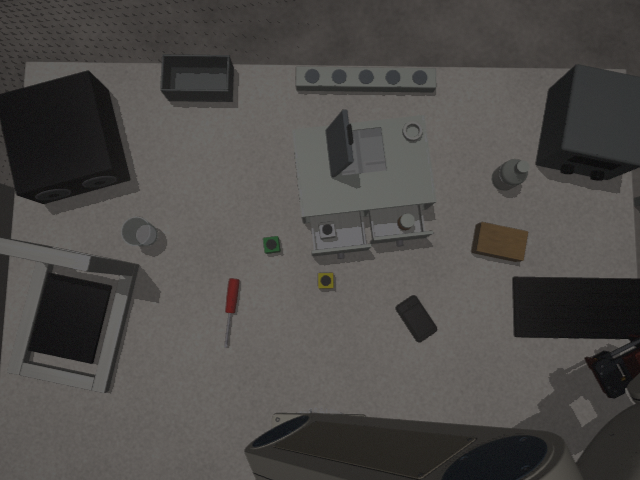

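The top view shows the round white-capped jar in the right drawer, about (407,221). The square block with the black window is in the left drawer, about (328,230). The lid stands open near (342,145), and the cap ring is at (412,131). I'll zoom in to get the corners.

```bash
python3 - <<'E'
from h import *
d=cam('top'); c=cv2.resize(d['frame'][100:270,285:445],None,fx=3.5,fy=3.5,interpolation=cv2.INTER_CUBIC); c=cv2.convertScaleAbs(c,alpha=1.6)
cv2.imwrite('pics/tc.png',c[:,:,::-1])
s=cam('scene'); c=cv2.resize(s['frame'][215:415,225:440],None,fx=3,fy=3,interpolation=cv2.INTER_CUBIC); c=cv2.convertScaleAbs(c,alpha=1.4)
cv2.imwrite('pics/sc.png',c[:,:,::-1])
E
```

```text
(no output)
```

View pics/tc.png

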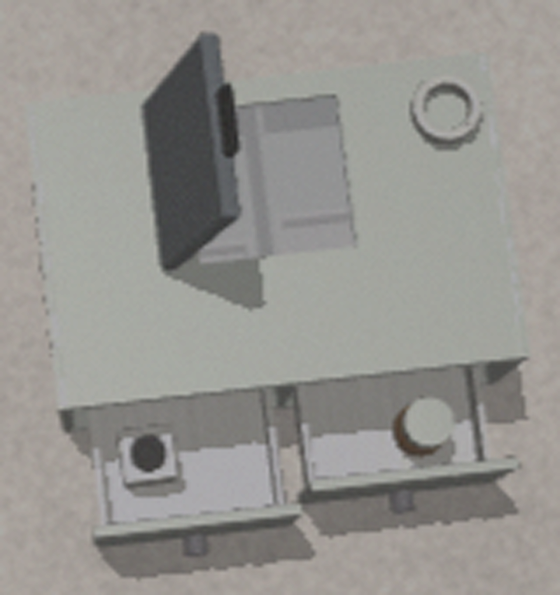

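View pics/sc.png

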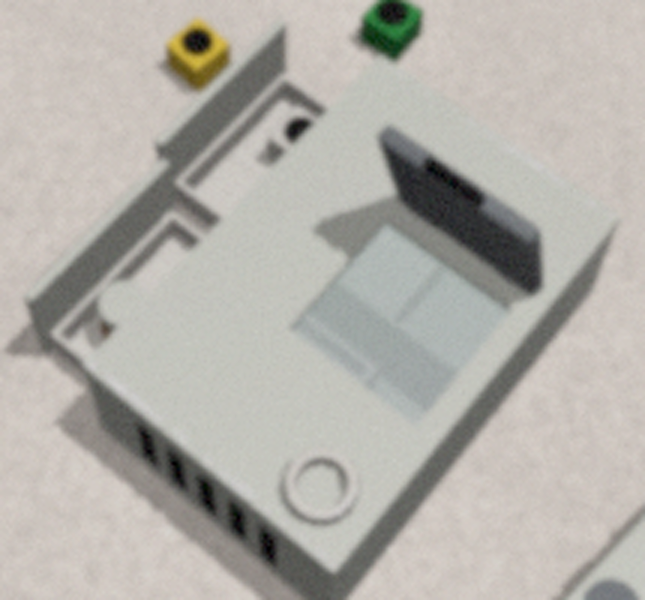

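The top crop puts the roof corners at (62,408), (527,357), (488,58) and (28,108). The right panel's top outer edge runs from (302,498) to (520,466). The lid's hinge edge runs from (143,105) to (165,268), and its free outer edge from (205,35) to (222,218). The scene crop agrees, and shows the jar's white cap and brown side in the right drawer.

```bash
cat >> h.py <<'E'
def tc(d,u,v,z): return onz(d,285+u/3.5,100+v/3.5,z)
E
python3 - <<'E'
from h import *
d=cam('top'); s=cam('scene')
T=[(62,408),(527,357),(488,58),(28,108)]; L=[(-100,150),(-100,-150),(100,-150),(100,150)]
P=np.array([tc(d,*p,110)[:2] for p in T]); print(P.round(1),[round(np.linalg.norm(P[i]-P[i-1])) for i in range(4)])
S=[None,None,(340,572),(617,222)]
for p in S:
    if p: print('scene corner',onz(s,225+p[0]/3,215+p[1]/3,110).round(1))
L=np.array(L,float); c=P.mean(0); H=L.T@(P-c); yaw=np.arctan2(H[0,1]-H[1,0],H[0,0]+H[1,1])
Rz=np.array([[np.cos(yaw),-np.sin(yaw)],[np.sin(yaw),np.cos(yaw)]])
print('c',c,'yaw',yaw,'res',(P-c-L@Rz.T).round(1))
loc=lambda p:np.r_[Rz.T@(p[:2]-c),p[2]]
for n,p in dict(RL=(302,498),RR=(520,466),LL=(95,540),LR=(298,515)).items(): print(n,loc(tc(d,*p,96)).round(1))
print('hinge',[loc(tc(d,*p,110)).round(1) for p in((143,105),(165,268))])
print('jarcap',loc(tc(d,430,423,60)),'ring',loc(tc(d,447,110,124)))
# free edge, in plane x_local known: 35+-55
for (p,xl) in(((205,35),90),((222,218),-20)):
    o,r=ray(d,285+p[0]/3.5,100+p[1]/3.5); ol=loc(o); rl=np.r_[Rz.T@r[:2],r[2]]
    q=ol+rl*(xl-ol[0])/rl[0]; print('free',q.round(1),'dist',np.hypot(q[1]-65,q[2]-110),np.arctan2(q[2]-110,65-q[1]))
for p in((205,35),(222,218)): # on circle r~130.6 about hinge
    o,r=ray(d,285+p[0]/3.5,100+p[1]/3.5)
    for z in range(200,250,5):
        q=loc(o+r*(z-o[2])/r[2]); print(z,q.round(),round(np.hypot(q[1]-65,z-110)),end=' | ')
    print()
for a in(.9,1.1,1.3):
  for x in(90,-20):
    y=65-130*np.cos(a)+12*np.sin(a)*1; z=110+130*np.sin(a)+12*np.cos(a)
    w=np.r_[Rz@[x,y]+c,z]; q=(proj(d,w)-[285,100])*3.5; q2=(proj(s,w)-[225,215])*3; print(a,x,q.round(),q2.round())
E
```

```text
[[ 547.5   44. ]
 [ 584.6 -248. ]
 [ 778.6 -224.8]
 [ 741.2   69.6]] [195, 294, 195, 297]
scene corner [ 787.7 -221.5  110. ]
scene corner [748.8  68.1 110. ]
c [662.95513921 -89.78685584] yaw 0.12594791574337846 res [[ 2.6 -2.4]
 [ 2.   3.2]
 [-2.4  1.2]
 [-2.2 -1.9]]
RL [-169.4    2.9   96. ]
RR [-164.4 -136.6   96. ]
LL [-181.6  135.7   96. ]
LR [-179.9    6.7   96. ]
hinge [array([ 91.4,  74.9, 110. ]), array([-15.8,  72.9, 110. ])]
jarcap [-126.75138575  -90.00126073   60.        ] ring [  62.63583968 -114.99501436  124.        ]
free [ 90.   40.8 236.9] dist 129.1416440794824 1.382351302509597
free [-20.   44.3 246.3] dist 137.8464516352375 1.4203252598530214
200 [103.  38. 200.] 94 | 205 [101.  38. 205.] 99 | 210 [ 99.  39. 210.] 103 | 215 [ 97.  39. 215.] 108 | 220 [ 96.  39. 220.] 113 | 225 [ 94.  40. 225.] 118 | 230 [ 92.  40. 230.] 123 | 235 [ 91.  41. 235.] 127 | 240 [ 89.  41. 240.] 132 | 245 [ 87.  41. 245.] 137 | 
200 [ -9.  41. 200.] 93 | 205 [-10.  41. 205.] 98 | 210 [-11.  41. 210.] 103 | 215 [-13.  42. 215.] 108 | 220 [-14.  42. 220.] 112 | 225 [-15.  43. 225.] 117 | 230 [-16.  43. 230.] 122 | 235 [-17.  43. 235.] 127 | 240 [-19.  44. 240.] 132 | 245 [-20.  44. 245.] 137 | 
0.9 90 [284.  36.] [479. 302.]
0.9 -20 [307. 220.] [325. 191.]
1.1 90 [246.  34.] [505. 264.]
1.1 -20 [269. 219.] [351. 154.]
1.3 90 [203.  34.] [533. 227.]
1.3 -20 [226. 221.] [378. 119.]
```

The chamber centre is about (665,-90) with yaw 0.126. Edge lengths of 195 x 295 against 200 x 300 are good enough to act on. The right drawer is open by about 60 mm and the lid stands at about 1.3 rad. I'll move above a standoff in front of the right panel with the gripper closed and tool x along the chamber's x.

```bash
python3 -m inch '[[[40,-30,0,0,0,0.05,0],[80,-60,0,0,0,0.1,0],[120,-90,0,0,0,0.15,0],[160,-120,0,0,0,0.2,0],[200,-152,0,0,0,0.25,0],[240,-183,0,0,0,0.3,0],[280,-214,0,0,0,0.34,0],[310,-238,0,0,0,0.34,0],[327,-251,0,0,0,0.34,0],[327,-251,20,0,0,0.34,0],[327,-251,60,0,0,0.34,0],[327,-251,100,0,0,0.34,0],[327,-251,135,0,0,0.34,0],[327,-251,155,0,0,0.34,0],[327,-251,158,0,0,0.34,0],[327,-251,158,0,0,0.34,0],[327,-251,158,0,0,0.34,0]]]'
python3 - <<'E'
from h import *
o=status.get_obs(); M=R.from_rotvec(o['orientation']).as_matrix(); print(o['t'],o['ee_pos'],np.arctan2(M[1,0],M[0,0]),M[:,2].round(3),o['ft_force'])
d=cam('top'); c=cv2.resize(d['frame'][100:300,285:445],None,fx=3,fy=3,interpolation=cv2.INTER_CUBIC); cv2.imwrite('pics/t2.png',cv2.convertScaleAbs(c,alpha=1.6)[:,:,::-1])
E
```

```text
t: 2.0
ee_pos: [461.0, -187.7, 84.8]
orientation: [3.135, 0.197, 0.003]
ft_force: [0.6, 0.0, 0.1]
width: 0.3
grasp_force: 0.0
2.0 [ 460.99965435 -187.66198738   84.78613902] 0.12571940628603057 [ 0.002 -0.001 -1.   ] [0.61341555 0.01925575 0.14435618]
```

View pics/t2.png

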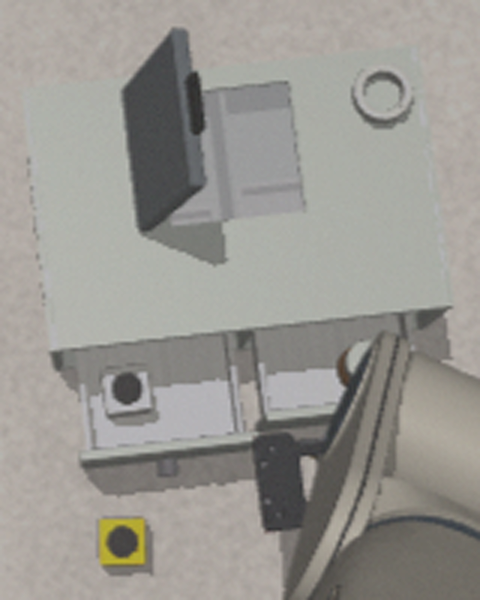

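The picture shows the gripper in front of the right panel, clear of the left drawer. I'll approach and push gently at about 20 mm/s.

```bash
python3 -m inch '[[[6,0,0,0,0,0,0],[13,0,0,0,0,0,0],[20,0,0,0,0,0,0],[24,0,0,0,0,0,0],[26,0,0,0,0,0,0],[28,0,0,0,0,0,0],[30,0,0,0,0,0,0],[32,0,0,0,0,0,0],[34,0,0,0,0,0,0],[36,0,0,0,0,0,0],[38,0,0,0,0,0,0],[40,0,0,0,0,0,0],[42,0,0,0,0,0,0],[44,0,0,0,0,0,0],[46,0,0,0,0,0,0],[48,0,0,0,0,0,0],[50,0,0,0,0,0,0],[52,0,0,0,0,0,0],[54,0,0,0,0,0,0],[56,0,0,0,0,0,0]]]'
python3 -m inch '[[[2,0,0,0,0,0,0],[4,0,0,0,0,0,0],[6,0,0,0,0,0,0],[8,0,0,0,0,0,0],[10,0,0,0,0,0,0],[12,0,0,0,0,0,0],[14,0,0,0,0,0,0],[16,0,0,0,0,0,0],[18,0,0,0,0,0,0],[20,0,0,0,0,0,0],[22,0,0,0,0,0,0],[24,0,0,0,0,0,0],[26,0,0,0,0,0,0],[28,0,0,0,0,0,0],[30,0,0,0,0,0,0]]]'
```

```text
t: 4.05
ee_pos: [515.8, -180.2, 83.6]
orientation: [-3.135, -0.197, 0.0]
ft_force: [-1.9, 0.1, 0.5]
width: 0.2
grasp_force: 0.8
t: 5.55
ee_pos: [545.6, -176.4, 83.7]
orientation: [-3.135, -0.197, 0.0]
ft_force: [-2.1, 1.8, 0.6]
width: 0.8
grasp_force: 0.8
```

```bash
python3 -m inch '[[[1,0,0,0,0,0,0],[2,0,0,0,0,0,0],[3,0,0,0,0,0,0],[4,0,0,0,0,0,0],[5,0,0,0,0,0,0],[6,0,0,0,0,0,0],[7,0,0,0,0,0,0],[8,0,0,0,0,0,0]]]'
```

```text
t: 6.35
ee_pos: [553.5, -175.5, 83.7]
orientation: [-3.135, -0.197, 0.0]
ft_force: [-1.4, 0.8, -0.5]
width: 0.5
grasp_force: 0.8
```

```bash
python3 -m inch '[[[1,0,0,0,0,0,0],[2,0,0,0,0,0,0],[3,0,0,0,0,0,0],[4,0,0,0,0,0,0]]]'
```

```text
t: 6.75
ee_pos: [557.5, -174.9, 83.7]
orientation: [3.135, 0.198, 0.0]
ft_force: [-1.2, 0.3, -0.6]
width: 0.4
grasp_force: 0.8
```

```bash
python3 -m inch '[[[1,0,0,0,0,0,0],[2,0,0,0,0,0,0],[3,0,0,0,0,0,0],[3,0,0,0,0,0,0]]]'
```

```text
t: 7.15
ee_pos: [558.7, -174.8, 83.7]
orientation: [-3.135, -0.198, 0.006]
ft_force: [-9.0, -2.4, 6.1]
width: 0.5
grasp_force: 4.4
```

```bash
python3 -m inch '[[[1,0,0,0,0,0,0],[2,0,0,0,0,0,0],[3,0,0,0,0,0,0],[3,0,0,0,0,0,0]]]'
```

```text
t: 7.55
ee_pos: [558.7, -174.7, 83.6]
orientation: [-3.134, -0.198, 0.015]
ft_force: [-18.7, -4.8, 15.3]
width: 0.4
grasp_force: 10.1
```

The drawer stopped hard at local x of about -118 with the force rising, which is where "home" should be. I'll back off, rise, cross above the lid and come down behind its outer face.

```bash
python3 -m inch '[[[-3,0,0,0,0,0,0],[-6,0,0,0,0,0,0],[-12,0,0,0,0,0,0],[-25,0,0,0,0,0,0],[-45,0,0,0,0,0,0],[-45,0,-30,0,0,0,0],[-45,0,-70,0,0,0,0],[-45,0,-115,0,0,0,0],[-45,0,-160,0,0,0,0],[-45,0,-205,0,0,0,0],[-45,0,-240,0,0,0,0],[-40,0,-250,0,0,0,0],[-40,0,-250,0,0,0,0]]]'
python3 - <<'E'
from h import *
d=cam('top'); c=cv2.resize(d['frame'][100:300,285:445],None,fx=3,fy=3,interpolation=cv2.INTER_CUBIC); cv2.imwrite('pics/t3.png',cv2.convertScaleAbs(c,alpha=1.6)[:,:,::-1])
s=cam('scene'); c=cv2.resize(s['frame'][215:415,225:440],None,fx=3,fy=3,interpolation=cv2.INTER_CUBIC)
cv2.imwrite('pics/s3.png',cv2.convertScaleAbs(c,alpha=1.4)[:,:,::-1])
o=status.get_obs(); print(o['ee_pos'],o['orientation'],o['ft_force'])
E
```

```text
t: 8.85
ee_pos: [524.4, -179.4, 335.0]
orientation: [3.134, 0.198, 0.005]
ft_force: [0.5, 1.1, -1.0]
width: 0.3
grasp_force: 0.0
[ 522.74285429 -178.93816839  331.89483063] [-3.1344316  -0.19772033  0.00355726] [-0.55018717 -0.38547721 -0.482502  ]
```

View pics/s3.png

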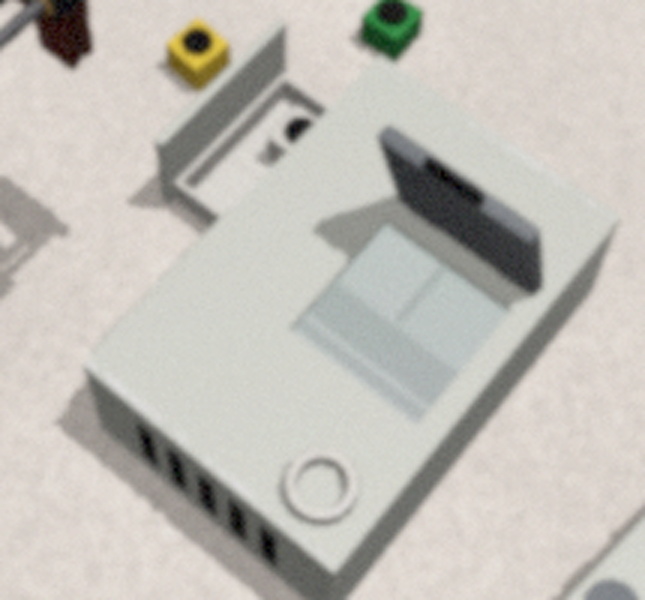

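The right drawer is flush shut, the left drawer is unchanged, and the lid still stands at about 1.3 rad. I'll cross above it and descend behind the outer face at local (35, 90).

```bash
python3 -m inch '[[[25,-25,0,0,0,0,0],[55,-52,0,0,0,0,0],[85,-78,0,0,0,0,0],[115,-104,0,0,0,0,0],[145,-130,0,0,0,0,0],[172,-150,0,0,0,0,0],[188,-160,0,0,0,0,0],[188,-160,10,0,0,0,0],[188,-160,35,0,0,0,0],[188,-160,65,0,0,0,0],[188,-160,90,0,0,0,0],[188,-160,98,0,0,0,0],[188,-160,98,0,0,0,0],[188,-160,98,0,0,0,0]]]'
python3 - <<'E'
from h import *
s=cam('scene'); c=cv2.resize(s['frame'][165:415,225:440],None,fx=2.4,fy=2.4,interpolation=cv2.INTER_CUBIC)
cv2.imwrite('pics/s4.png',cv2.convertScaleAbs(c,alpha=1.4)[:,:,::-1])
o=status.get_obs(); v=o['ee_pos'][:2]-np.array([666,-90]); a=.126
print(v@[np.cos(a),np.sin(a)],v@[-np.sin(a),np.cos(a)],o['ee_pos'][2],o['ft_force'])
y0,z0=v@[-np.sin(a),np.cos(a)],o['ee_pos'][2]
for t in np.arange(1.4,-.05,-.1):
    y=65-105*np.cos(t)+12*np.sin(t)+13.5; z=110+105*np.sin(t)+12*np.cos(t)+19
    print(round(t,2),'tool dy,dz',round(y0-y,1),round(z0-z,1))
E
```

```text
t: 10.35
ee_pos: [690.1, 2.6, 236.0]
orientation: [3.135, 0.197, 0.0]
ft_force: [0.3, -0.9, 0.4]
width: 0.6
grasp_force: 0.0
36.049910601685156 88.91444667126726 236.78150840283877 [-0.14621189 -0.21889994  0.9055548 ]
1.4 tool dy,dz 16.4 2.3
1.3 tool dy,dz 26.9 3.4
1.2 tool dy,dz 37.3 5.6
1.1 tool dy,dz 47.3 8.8
1.0 tool dy,dz 57.0 12.9
0.9 tool dy,dz 66.3 18.1
0.8 tool dy,dz 75.0 24.1
0.7 tool dy,dz 83.0 31.0
0.6 tool dy,dz 90.3 38.6
0.5 tool dy,dz 96.8 46.9
0.4 tool dy,dz 102.5 55.8
0.3 tool dy,dz 107.2 65.3
0.2 tool dy,dz 110.9 75.2
0.1 tool dy,dz 113.7 85.4
-0.0 tool dy,dz 115.4 95.8
```

View pics/s4.png

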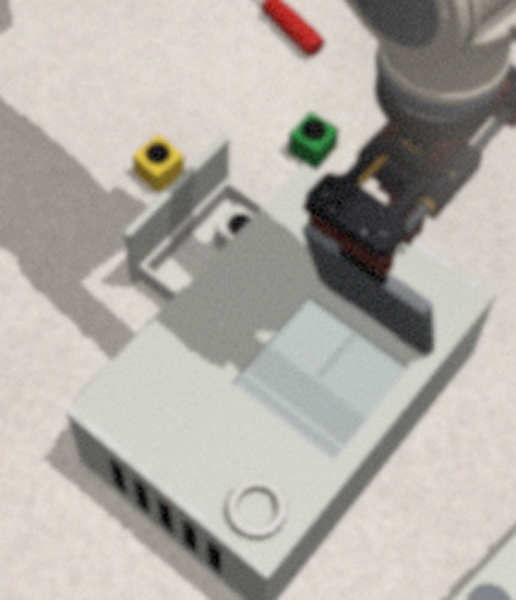

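The gripper is behind the lid's outer face with the body above it. I'll sweep along the arc.

```bash
python3 -m inch '[[[0,8,1,0,0,0,0],[0,16,2,0,0,0,0],[0,21,3,0,0,0,0],[0,27,3,0,0,0,0],[0,32,4,0,0,0,0],[0,37,6,0,0,0,0],[0,42,7,0,0,0,0],[0,47,9,0,0,0,0],[0,52,11,0,0,0,0],[0,57,13,0,0,0,0]]]'
python3 -m inch '[[[0,4.5,2.5,0,0,0,0],[0,9,5,0,0,0,0],[0,13.5,8,0,0,0,0],[0,18,11,0,0,0,0],[0,22,14.5,0,0,0,0],[0,26,18,0,0,0,0],[0,29.5,22,0,0,0,0],[0,33,26,0,0,0,0]]]'
```

```text
t: 11.4
ee_pos: [697.4, -53.8, 222.6]
orientation: [3.135, 0.198, 0.0]
ft_force: [-0.5, 1.0, 1.8]
width: 0.1
grasp_force: 1.0
t: 12.2
ee_pos: [701.4, -86.6, 196.3]
orientation: [3.135, 0.197, -0.0]
ft_force: [0.8, 0.0, 2.7]
width: 0.5
grasp_force: 0.9
```

Contact is steady at about 2–3 N. I'll continue to shut, slowing at the end.

```bash
python3 -m inch '[[[0,3,4,0,0,0,0],[0,6.5,8,0,0,0,0],[0,9.5,12.5,0,0,0,0],[0,12.5,17,0,0,0,0],[0,15,22,0,0,0,0],[0,17,26.5,0,0,0,0],[0,19,31,0,0,0,0],[0,21,36,0,0,0,0],[0,22.5,41,0,0,0,0],[0,23.5,46,0,0,0,0],[0,24.5,50,0,0,0,0]]]'
python3 -m inch '[[[0,0.3,1.5,0,0,0,0],[0,0.5,3,0,0,0,0],[0,0.5,4,0,0,0,0],[0,0.5,5,0,0,0,0]]]'
```

```text
t: 13.3
ee_pos: [704.4, -110.6, 146.2]
orientation: [3.135, 0.197, -0.0]
ft_force: [-0.6, -0.4, 1.0]
width: 0.4
grasp_force: 0.7
t: 13.7
ee_pos: [704.5, -111.1, 141.8]
orientation: [3.135, 0.198, 0.0]
ft_force: [-0.3, -0.8, 1.3]
width: 0.7
grasp_force: 0.7
```

```bash
python3 -m inch '[[[0,0,1,0,0,0,0],[0,0,2,0,0,0,0],[0,0,3,0,0,0,0],[0,0,3,0,0,0,0]]]'
```

```text
t: 14.1
ee_pos: [704.7, -111.1, 141.2]
orientation: [3.135, 0.198, 0.001]
ft_force: [-6.6, 0.1, 16.8]
width: 0.7
grasp_force: 7.9
```

The TCP stopped at z 141.2 with the force rising, against 141 expected for a shut lid. I'll lift clear and check.

```bash
python3 -m inch '[[[0,0,-3,0,0,0,0],[0,0,-10,0,0,0,0],[0,0,-30,0,0,0,0],[0,0,-70,0,0,0,0],[0,0,-110,0,0,0,0],[0,0,-150,0,0,0,0],[-30,0,-180,0,0,0,0],[-70,0,-190,0,0,0,0],[-110,0,-190,0,0,0,0],[-150,0,-190,0,0,0,0],[-190,0,-190,0,0,0,0],[-230,0,-190,0,0,0,0],[-250,0,-190,0,0,0,0],[-250,0,-190,0,0,0,0]]]'
python3 - <<'E'
from h import *
a=cv2.resize(cam('scene')['frame'][165:415,225:440],None,fx=1.8,fy=1.8); b=cv2.resize(cam('top')['frame'][100:350,285:445],None,fx=1.8,fy=1.8)
cv2.imwrite('pics/f.png',cv2.convertScaleAbs(np.hstack([a,b]),alpha=1.5)[:,:,::-1])
E
```

```text
t: 15.5
ee_pos: [454.3, -142.3, 329.0]
orientation: [-3.135, -0.196, 0.0]
ft_force: [0.1, -0.5, 0.6]
width: 0.7
grasp_force: 0.0
```

View pics/f.png

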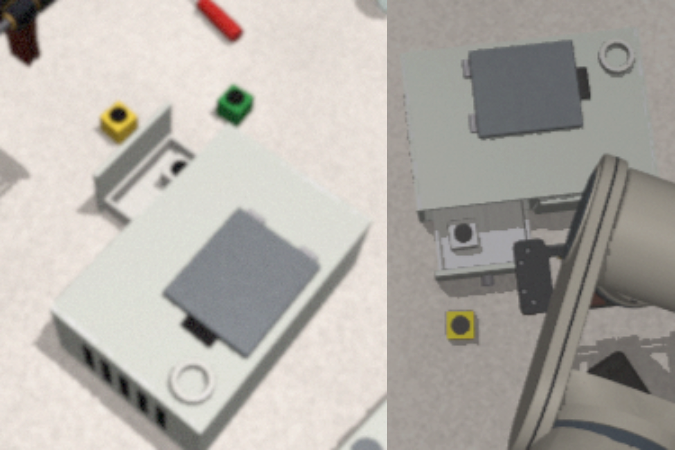

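The lid lies flat and the left drawer is still open with the sensor in it. I want a clearer look at the front of the right drawer, near (560,203) in the right half.

```bash
python3 -m inch '[[[0,50,0,0,0,0,0],[0,100,0,0,0,0,0],[0,150,0,0,0,0,0],[0,200,0,0,0,0,0],[0,240,0,0,0,0,0],[0,250,0,0,0,0,0],[0,250,0,0,0,0,0]]]'
python3 - <<'E'
from h import *
a=cam('top')['frame'][180:270,290:450]; cv2.imwrite('pics/g.png',cv2.convertScaleAbs(cv2.resize(a,None,fx=5,fy=5,interpolation=cv2.INTER_CUBIC),alpha=1.6)[:,:,::-1])
E
```

```text
t: 16.3
ee_pos: [488.7, -391.6, 327.6]
orientation: [-3.135, -0.195, 0.001]
ft_force: [-0.3, 0.7, 0.5]
width: 0.5
grasp_force: 0.0
```

View pics/g.png

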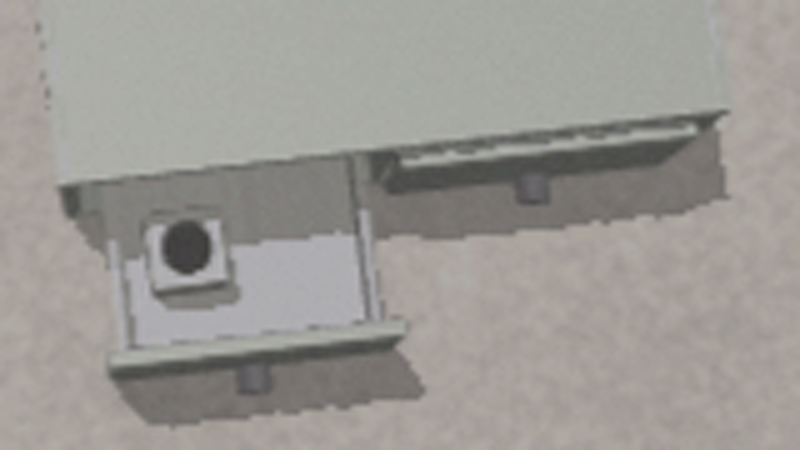

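The right drawer shows only its panel thickness ahead of the roof edge. A quick numeric check of the outer top edge, (405,170) to (695,132), against the roof edge, then I'll hand in if it fits.

```bash
python3 - <<'E'
from h import *
d=cam('top'); a=.126; ax=np.array([np.cos(a),np.sin(a)])
f=lambda u,v,z:(onz(d,290+u/5,180+v/5,z)[:2]-[666,-90])@ax
print('roof',f(65,186,110),f(727,112,110),'panel',f(405,170,96),f(695,132,96),'left',f(112,375,96),f(405,340,96))
E
```

```text
roof -102.16741678677892 -101.48141847413046 panel -109.63563353376082 -106.84472350501204 left -186.17025524733356 -184.9426054272592
```

```bash
python3 -c "
from workcell import ctrl; print(ctrl.close_job())"
```

```text
the job is handed in; nothing more can be done
None
```

The jar's drawer (the right one) is pushed gently home, the lid is folded shut after it, and the sensor's drawer is still open as it was; I handed the job in at about 16 s with the arm clear.

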